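Close the mold and shut its drawer under the clamp

TASK

Close up the plaster mold: set the loose rectangular half gently (do not drop it) and squarely over the matching half in the open drawer, so that it sits down flat all round, and let go of it. Then push the drawer fully home, and last fold the clamp arm forward and all the way down over the drawer front. Leave everything else where it is: the round mold half, the owl, candleholder, spoon, cup, brush, jar and bowl.

Things in the scene. Friction and masses are not known exactly. Their poses are not given: they have to be found in the camera images.
- unit: low drawer unit of dark wood with a scarred cedar top, fixed to the table: 240 mm deep (its x), 240 wide (y), top surface 110 high. Origin under the middle of its carcass on the table; its x axis points away from the robot, into the unit, so the drawer slides out along -x. The front edge of the cedar top is at x = -120 mm, and the drawer opening is clear up to 94 mm high
- drawer (a joint): travel of the shallow drawer: 0 = fully shut, up to 0.13 m = out towards the robot along the unit's -x; starts 0.105 to 0.125 open. It slides with about 1.5 N of friction plus light damping (4 N per m/s) and stays where left
- drawer_front (a point): middle of the drawer's outer front face, 60 mm above the table; moves with the drawer (at unit x = -138 mm when shut), axes as the unit's. The cedar front board is 18 mm thick (into +x), 220 wide, from 6 to 110 mm high; its middle is plain, with two turned wooden pulls 26 mm across, standing 24 mm out, at y = +/-75 mm
- bed (a point): centre of the flat parting face of the rectangular plaster half bedded in the drawer, 40 mm above the table, 70 mm behind the drawer's front face; moves with the drawer, axes as the unit's. That half is 80 (x) by 104 (y) by 22 mm thick, with a tapered core 8 mm high in its middle, 49 by 73 mm at the foot, 40 by 64 at the top. Drawer inside 162 mm wide, walls 44 mm above the table
- lid: loose rectangular upper mold half, white plaster, about 0.28 kg: 80 (x) by 104 (y) by 26 mm high, lying hollow side down. Its hollow (54 by 78, 10 deep) goes over the core, so its origin (centre of the underside) ends on point bed, axes parallel to the bed's (either way round). A ridge to grip on top along its x: 50 long, 26 wide (y), from 26 to 44 mm above the origin
- clamp (a joint): angle of the clamp arm on the cedar top: 0 = folded fully forward and down, lying level with its nose over the drawer front; grows as it is raised about its hinge, 1.57 = straight up, 1.9 = leaning back against its stop. Starts 1.6 to 1.85. A stiff hinge (about 0.1 N m of friction) holds it where it is left
- clamp_hinge (a point): middle of the clamp arm's hinge, 126 mm above the table, on the unit's middle line 65 mm behind the front edge of the cedar top (unit x = -55 mm); hinge axis along the unit's y. Two small brass cheeks, 8 mm thick and 30 mm long, flank it at y = +/-17 mm and rise 26 mm above the top
- clamp_grip (a point): centre of the wooden grip block near the clamp arm's end: 20 mm wide (hinge axis, y), 24 along the arm, 26 thick. At joint angle a it is at hinge + (-80 cos a + 6 sin a, 0, 80 sin a + 6 cos a) mm in the unit's axes. The steel arm is 18 mm wide, 10 thick, and ends 95 mm from the hinge in a 31 mm nose that hangs in front of the drawer front when the arm is down
- round_half: another plaster mold half, ROUND (96 mm across, 26 high, same ridge on top): not part of this job. Origin under its centre
- owl: black clay owl, 62 mm wide, 104 high, standing on the rear left of the cedar top; fragile bystander. Origin under its centre
- candleholder: glazed clay candleholder, foot 64 mm across, 56 high, on the rear of the cedar top; bystander. Origin under its centre
- spoon: small copper burnishing spoon, 140 mm long, lying fore-and-aft at the right edge of the cedar top; bystander
- cup: small terracotta cup, 64 mm across, 60 high, on the table to the right; bystander. Origin under its centre
- brush: paint brush, 170 mm long, lying fore-and-aft on the table to the left; bystander
- slip_jar: terracotta jar with cork, 68 mm across, 85 high, on the table left of the drawer unit; bystander. Origin under its centre
- bowl: terracotta bowl, 110 mm across, 45 high, on the table right of the drawer unit; bystander. Origin under its centre
There are look-alikes about, which are no part of the job. Leave any purple look-alike of the lid alone.

How it is judged:
On the way, in this order (a step that is already met when the one before it is completed fails the run):
1. the rectangular half sits flat and square on the half in the drawer, let go, with the drawer still well open (horizontal distance between lid and bed below 0.006 m and z of lid in the frame of bed between -0.003 and 0.003 m and angle between the x axis of lid and the x axis of bed, either way round below 0.12 rad and angle between lid's own z axis and vertical below 0.05 rad and contact force between the fingers and lid below 0.1 N and value of joint drawer above 0.06 m), for 0.2 s.
2. the drawer is fully shut with the mold still closed, the clamp arm still up (value of joint drawer below 0.004 m and value of joint clamp above 0.6 rad and horizontal distance between lid and bed below 0.006 m and z of lid in the frame of bed between -0.003 and 0.003 m and angle between the x axis of lid and the x axis of bed, either way round below 0.12 rad and angle between lid's own z axis and vertical below 0.05 rad), for 0.2 s.
3. the clamp arm is fully down (value of joint clamp below 0.06 rad), for 0.2 s.
At the end, for the whole second after the job is handed in: The rectangular half lies on the half in the drawer (its origin within 6 mm sideways and 3 mm in height of site bed, turned less than 0.12 rad off either way round, tilted less than 0.05 rad), at rest and released; drawer joint below 4 mm; clamp joint below 0.06 rad (horizontal distance between lid and bed below 0.006 m and z of lid in the frame of bed between -0.003 and 0.003 m and angle between the x axis of lid and the x axis of bed, either way round below 0.12 rad and angle between lid's own z axis and vertical below 0.05 rad and contact force between the fingers and lid below 0.1 N and value of joint drawer below 0.004 m and value of joint clamp below 0.06 rad and linear speed of lid below 0.02 m/s); the robot touches nothing.
It fails at once if the rectangular half is dropped (falls freely faster than 0.7 m/s) (linear speed of lid above 0.7 m/s and contact force between the fingers and lid below 0.05 N).
It fails at once if any bystander is moved more than 30 mm (distance of any of round_half, owl, candleholder, spoon, cup, brush, slip_jar, bowl from where it was at the start of the episode above 0.03 m).
It fails at once if the owl or the candleholder is tipped over (angle between any of owl, candleholder's own z axis and vertical above 0.5 rad).
It also fails if it takes over 70 s, if anything falls off the work surface, if the arm or the gripper's body presses on something with over 40 N, if the wrist force passes 120 N, or if a joint passes its speed limit or range.

ROBOT

A 6-joint arm with a two-finger parallel gripper is mounted at the origin on the work surface. World frame = base frame: x ahead of the robot, y to its left, z up, the work surface at z = 0. Lengths are in m, angles in rad, forces in N, time in s.
With the tool pointing down it reaches from about 0.4 to 0.925 m from the base axis. Payload 12.5 kg.
Tool frame: the origin (TCP) lies on the centre line of the jaws, within the pads' length; the fingertips stand 14 mm ahead of it and the grasp point (between the pads) lies 5 mm behind it; z points along the fingers, y is the line along which they close (so a half turn about z gives the same grasp; the last joint's range is limited). The gripper opens to 95 mm and grips with 3 to 60 N. Pads are 20 mm wide; open, the fingers measure 119 mm over their backs; the gripper's body (75 mm by 180 mm) begins 59 mm behind the grasp point.
Start: joints at [1.21, 0.491, 1.559, -0, 1.092, -0.106], TCP at [0.158, 0.605, 0.229] pointing down, gripper open.
Joint ranges: [-3.1, 3.1], [-0.84, 2.19], [0.05, 2.79], [-1.13, 4.28], [0.06, 2.93], [-2.69, 2.69]. Speed limits (rad/s): [2.22, 2.22, 2.79, 3.14, 3.14, 3.14].

INTERFACE

Orientations are given as a unit quaternion [x, y, z, w].
In Python, from station import * gives the robot as it stands. The module is installed in compiled form; this text tells all that it offers. Calls block until the motion is done:
- goto(position, orientation): joint-space move of the TCP to a pose.
- movel(position, frame=None, speed=0.15): straight line of the TCP; frame=None keeps the orientation; speed is the mean speed in m/s.
- movej(angles): joint-space move.
- move_gripper(opening, strength=None): finger opening in m; strength is the grip in N (None keeps the last); returns when the fingers have stopped.
- pause(seconds).
- inverse_kinematics(position, orientation): joint angles nearest the present ones, or None.
- grab_frame(name): name is "scene" or "side" or "wrist"; returns the picture (400x640x3 uint8, red, green, blue); there is no depth.
- camera_params(name): a dict with "mtx" (3x3 intrinsics, pixels), "k1" (the pictures are not rectified: a ray, as slopes to the right and down, at radius r is drawn at 1 + k1 r^2 times it, then the intrinsics apply), "R" (3x3) and "t" (3): a world point X has camera coordinates R X + t; the wrist camera has in their place "tool_from_camera" (4x4, takes a point from camera to tool coordinates, whose origin is the TCP and whose axes are the flange's). Camera axes: x right, y down, z forward; pixel columns grow to the right and rows downward; lengths in m; the calibration is good to about 2 mm. A picture is of the moment at which its call begins: read the wrist's pose just before it. camera_params takes no time and is no camera call.
A pose or a line that the arm cannot do raises PlanningError and nothing moves.
- job_done(): hands the job in; it is judged then, once.
Readings, each from a call of its own:
- read_time_s(): time.
- read_q(): joint angles.
- read_joint_vel(): joint speeds.
- read_tau(): joint torques, N m.
- read_tool_pos(): TCP position.
- read_orientation(): TCP orientation.
- read_contact_force(): force on the tool from outside, world axes, zero at the start.
- read_wrist_torque(): the same for the moment, N m.
- read_finger_gap(): finger opening in m.
- read_grasp_force(): force on a finger pad.
Only numpy, scipy, OpenCV 4.12 (cv2) and the standard library are available. Lean on these libraries where they do the work, as an engineer would, in place of code of your own. Each camera call takes 0.05 s, during which the arm holds its last target. There are 200 camera calls.

## Working session

There is one attempt and no reset: what is moved stays moved. The work goes in short steps, each a Python script; the robot and the scene stay as the last script left them, time stands still between calls to the robot, and variables do not carry over. Pictures are saved under pics/ and viewed, at most 10 in all, crops included, and the job is handed in when it is done.

```bash
mkdir -p pics; ls
python3 - <<'E'
from station import *
import cv2
for n in ("scene","side"):
    p=camera_params(n); print(n,p)
    cv2.imwrite(f"pics/{n}0.png",grab_frame(n)[:,:,::-1])
print(camera_params("wrist")); print(read_orientation(),read_time_s())
E
```

```text
pics
scene {'mtx': array([[363.30818882,   0.        , 316.95763846],
       [  0.        , 363.30818882, 199.19860667],
       [  0.        ,   0.        ,   1.        ]]), 'k1': -0.06367848221987402, 'R': array([[-0.47028024,  0.88223271, -0.022404  ],
       [ 0.55492758,  0.27587767, -0.78482284],
       [-0.68621562, -0.38151927, -0.61931509]]), 't': array([ 0.25822424, -0.22778108,  1.63414152])}
side {'mtx': array([[445.04195048,   0.        , 320.56238339],
       [  0.        , 445.04195048, 197.73187966],
       [  0.        ,   0.        ,   1.        ]]), 'k1': -0.08431187463582597, 'R': array([[ 0.97272561, -0.23190097,  0.00517985],
       [-0.16899759, -0.72381539, -0.66897765],
       [ 0.15888582,  0.64985631, -0.74326447]]), 't': array([-0.52598933,  0.16145199,  1.26657577])}
{'mtx': array([[291.87643044,   0.        , 321.03942842],
       [  0.        , 291.87643044, 198.27141798],
       [  0.        ,   0.        ,   1.        ]]), 'k1': -0.05488757105269834, 'tool_from_camera': array([[ 5.56953844e-04, -9.70608076e-01, -2.40665023e-01,
         6.67237951e-02],
       [ 9.99999792e-01,  4.62373419e-04,  4.49464373e-04,
        -4.26001735e-06],
       [-3.24976641e-04, -2.40665223e-01,  9.70608131e-01,
        -1.56619377e-01],
       [ 0.00000000e+00,  0.00000000e+00,  0.00000000e+00,
         1.00000000e+00]])}
[ 1.27068156e-01  9.91893871e-01 -4.62835085e-04 -1.32454608e-04] 0.1
```

View pics/scene0.png

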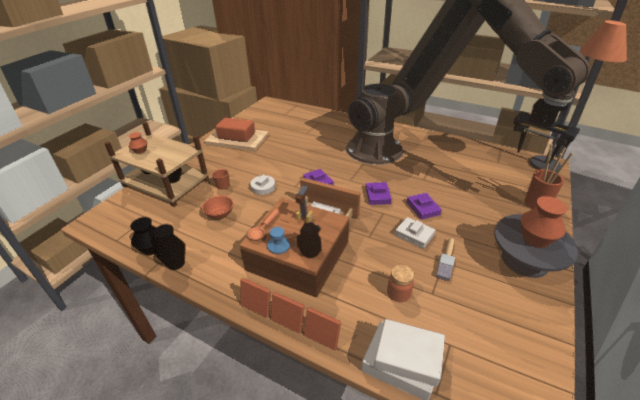

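View pics/side0.png

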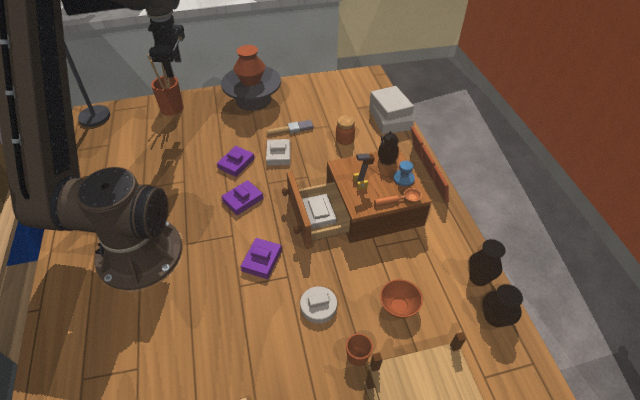

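The scene view shows the white rectangular half at scene (415,232) / side (278,152). Things it could be mistaken for, by side pixel: purple copies (236,160), (242,197), (261,258); round white half (319,304); bedded half (319,208). I choose (278,152), because it is white, rectangular and loose on the table.

```bash
cat > h.py <<'E'
from station import *
import numpy as np, cv2
from scipy.spatial.transform import Rotation as Rot
from scipy.optimize import least_squares
def cam(n, pose=None):
    p=camera_params(n); d=np.array([p["k1"],0,0,0,0.])
    if n=="wrist":
        T=np.eye(4); T[:3,:3]=Rot.from_quat(pose[1]).as_matrix(); T[:3,3]=pose[0]
        C=np.linalg.inv(T@p["tool_from_camera"]); return p["mtx"],d,C[:3,:3],C[:3,3]
    return p["mtx"],d,np.array(p["R"]),np.array(p["t"])
def proj(c,X): return cv2.projectPoints(np.asarray(X,float).reshape(-1,1,3),cv2.Rodrigues(c[2])[0],c[3],c[0],c[1])[0][:,0]
def ray(c,uv):
    n=cv2.undistortPoints(np.array([[uv]],float),c[0],c[1])[0,0]
    d=c[2].T@np.array([n[0],n[1],1]); return -c[2].T@c[3], d/np.linalg.norm(d)
def onz(c,uv,z):
    o,d=ray(c,uv); return o+d*(z-o[2])/d[2]
def tri(*obs):
    A=0;b=0
    for c,uv in obs:
        o,d=ray(c,uv); P=np.eye(3)-np.outer(d,d); A=A+P; b=b+P@o
    return np.linalg.solve(A,b)
def down(yaw): # tool z down, tool y axis (closing) at world angle yaw
    y=np.array([np.cos(yaw),np.sin(yaw),0]); z=np.array([0,0,-1.]); x=np.cross(y,z)
    return Rot.from_matrix(np.c_[x,y,z]).as_quat()
def snap(n,f):
    pose=(np.array(read_tool_pos()),np.array(read_orientation())) if n=="wrist" else None
    im=grab_frame(n)[:,:,::-1].copy(); cv2.imwrite(f"pics/{f}.png",im)
    if pose: np.savez(f"pics/{f}.npz",p=pose[0],q=pose[1])
    return im
def wc(f):
    z=np.load(f"pics/{f}.npz"); return cam("wrist",(z["p"],z["q"]))
E
python3 - <<'E'
from h import *
s,d=cam("scene"),cam("side")
for n,a,b in [("lid",(415,230),(279,148)),("frontL",(302,181),(307,240)),("frontR",(359,196),(291,175)),("clampgrip",(303,192),(364,158)),("jar",(402,270),(345,122)),("cup",(222,174),(359,342)),("round",(262,183),(319,298))]:
    X=tri((s,a),(d,b)); print(n,X.round(3),(proj(s,X)-a).round(1),(proj(d,X)-b).round(1))
s2=cv2.imread("pics/scene0.png");d2=cv2.imread("pics/side0.png")
a=cv2.resize(s2[160:290,230:460],None,fx=2.6,fy=2.6,interpolation=3); b=cv2.resize(d2[110:260,215:440],None,fx=2.6,fy=2.6,interpolation=3)
b=b[:,:585];a=a[:,:598]
E
```

```text
lid [0.471 0.32  0.03 ] [[ 0.4 -0.3]] [[0.3 0.3]]
frontL [ 0.468 -0.111  0.079] [[-2.2  1.3]] [[-2.7 -2. ]]
frontR [0.475 0.118 0.099] [[-0.6  0.4]] [[-0.6 -0.5]]
clampgrip [0.667 0.022 0.214] [[-0.4  0.2]] [[-0.4 -0.3]]
jar [0.707 0.342 0.087] [[-0.7  0.5]] [[-0.5 -0.4]]
cup [ 0.532 -0.423  0.06 ] [[-0.1  0. ]] [[-0.2 -0.1]]
round [ 0.474 -0.275  0.03 ] [[ 0.9 -0.4]] [[1.3 0.8]]
```

Run:
```python
from h import *
q=down(np.pi/2)
print(q)
for i,(p) in enumerate([(0.44,0.32,0.24),(0.47,0.25,0.28),(0.50,0.04,0.36),(0.44,-0.04,0.34)]):
    goto(p,q); im=snap("wrist",f"w{i}")
a=cv2.imread("pics/w0.png"); b=cv2.imread("pics/w2.png")
cv2.imwrite("pics/m.png",np.vstack([a[100:400,:],b[100:400]])[:, :])
print(read_time_s())
for i in range(4): print(proj(wc(f"w{i}"),[[.471,.32,.03],[.475,.118,.1],[.47,-.111,.1],[.55,0,.04]]).round())
```

```text
[3.061617e-17 1.000000e+00 0.000000e+00 0.000000e+00]
3.625
[[321. 204.]
 [136. 223.]
 [-41. 217.]
 [ 90. 260.]]
[[371. 175.]
 [210. 189.]
 [ 32. 185.]
 [151. 230.]]
[[487. 151.]
 [375. 157.]
 [214. 153.]
 [296. 198.]]
[[534. 188.]
 [432. 201.]
 [270. 197.]
 [345. 235.]]
```

View pics/m.png

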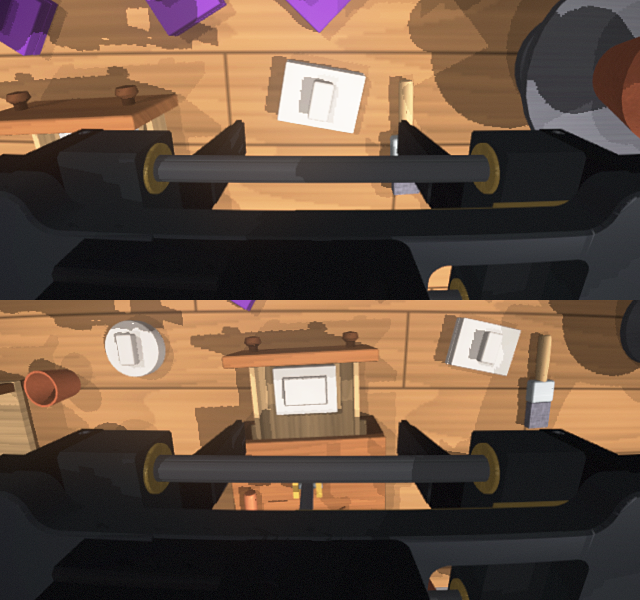

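Wrist view confirms the choice: white rectangular half with its ridge at (321,196) in w0, turned about 10°. The bed is at (305,190) in w2, close to being hidden by the front board, so I'll take two views from farther in and fit both boxes to their white silhouettes.

```bash
cat > fit.py <<'E'
from h import *
from scipy.optimize import minimize
def white(im,seed):
    hsv=cv2.cvtColor(im,cv2.COLOR_BGR2HSV)
    m=((hsv[...,1]<60)&(hsv[...,2]>110)).astype(np.uint8)
    n,l=cv2.connectedComponents(m,connectivity=4)
    x,y=np.round(seed).astype(int); k=l[y-6:y+7,x-6:x+7]; k=k[k>0]
    m=(l==np.bincount(k).argmax()).astype(np.uint8)
    c,_=cv2.findContours(m,cv2.RETR_EXTERNAL,cv2.CHAIN_APPROX_NONE)
    o=np.zeros_like(m); cv2.drawContours(o,c,-1,1,-1); return o
def box(p,zs):
    x,y,z,a=p; R=np.array([[np.cos(a),-np.sin(a)],[np.sin(a),np.cos(a)]])
    return np.array([[*(R@[sx*hx,sy*hy]+[x,y]),z+h] for h,hx,hy in zs for sx in(-1,1) for sy in(-1,1)])
LID=[(0,.040,.052),(.026,.040,.052),(.044,.025,.013)]
def fit(views,x0,zs,fixz=False):
    S=4; ms=[]
    for c,im,seed in views:
        m=white(im,seed); print("mask",seed,m.sum(),np.flip(np.argwhere(m).mean(0)).round(1))
        ms.append(cv2.resize(m,None,fx=S,fy=S,interpolation=0))
    def cost(p):
        t=0; p=np.array(p)
        for (c,_,_),m in zip(views,ms):
            o=np.zeros_like(m)
            P=proj(c,box(p,zs)); 
            for k in range(4,len(P)+1,4):
                h=cv2.convexHull(((P[max(0,k-8):k]+.5)*S*16).astype(np.int32)); cv2.fillConvexPoly(o,h,1,8,4)
            t+=(o!=m).sum()/m.sum()
        return t/len(ms)
    s=np.array([.008,.008,.006,.08]); best=None
    for r in range(3):
        b=minimize(cost,x0,method="Nelder-Mead",options=dict(initial_simplex=np.vstack([x0]+[x0+s*e for e in np.eye(4)]),xatol=1e-5,fatol=1e-5))
        x0=b.x; s=-s/2
    return b.x,b.fun
E
python3 - <<'E'
from fit import *
q=down(np.pi/2)
goto((.58,.03,.36),q); snap("wrist","w4")
goto((.57,-.05,.40),q); snap("wrist","w5"); print(read_time_s())
R=lambda f:cv2.imread(f"pics/{f}.png")
s,d=cam("scene"),cam("side"); L=np.array([.471,.32,.03])
V=[(wc(f),R(f),proj(wc(f),L)[0]) for f in("w0","w1","w2")]
V+=[(s,R("scene0"),(415,230)),(d,R("side0"),(279,148))]
x0=np.array([.471,.32,0,-.17])
for vs in (V,V[:3],V[:1]+V[2:3]): print("lid",*fit(vs,x0,LID))
E
python3 - <<'E'
import cv2,numpy as np
a=cv2.imread("pics/w4.png"); 
cv2.imwrite("pics/w4c.png",cv2.resize(a[20:240,160:450],None,fx=2.7,fy=2.7,interpolation=3))
E
```

```text
4.85
mask [320.54541476 203.60606326] 4878 [320.2 196. ]
mask [370.55542547 175.33599914] 4114 [369.2 169.4]
mask [486.79097312 150.97867683] 3098 [482.2 145.9]
mask (415, 230) 692 [415.3 231.6]
mask (279, 148) 489 [277.7 149.7]
lid [ 0.46440604  0.31903566  0.00196932 -0.17994045] 0.11061145589977286
mask [320.54541476 203.60606326] 4878 [320.2 196. ]
mask [370.55542547 175.33599914] 4114 [369.2 169.4]
mask [486.79097312 150.97867683] 3098 [482.2 145.9]
lid [ 0.46485051  0.3195988  -0.00141046 -0.18261033] 0.022144351458197792
mask [320.54541476 203.60606326] 4878 [320.2 196. ]
mask [486.79097312 150.97867683] 3098 [482.2 145.9]
lid [ 0.46476282  0.31948482 -0.0006507  -0.18593775] 0.023088099465565348
```

View pics/w4c.png

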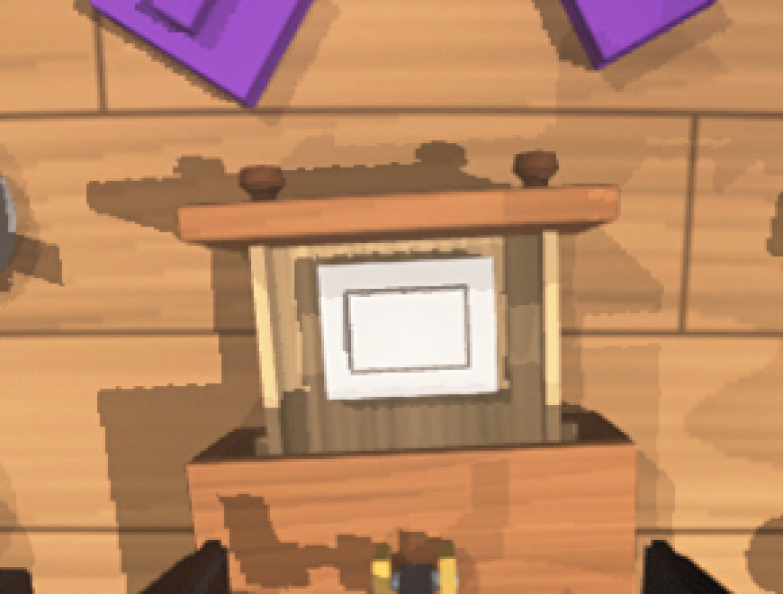

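w4 shows the bed face centred near crop (408,328), the front board's top outer edge from crop (180,207) to (617,187), and the cedar top's front edge from (190,463) to (635,441). The unit is yawed slightly. Next I fit the bed and unit.

Run:
```python
from fit import *
R=lambda f:cv2.imread(f"pics/{f}.png")
B=np.array([.55,0.01,.04]); BED=[(-.022,.040,.052),(0,.040,.052)]
V=[(wc(f),R(f),proj(wc(f),B)[0]) for f in("w2","w4","w5")]
x0=np.array([.55,.01,.04,.04])
for vs in (V,V[1:]):print("bed",*fit(vs,x0,BED))
c=wc("w4")
for n,pts in dict(front=[(180,207),(617,187)],cedar=[(190,463),(635,441)]).items():
    a,b=[onz(c,np.array(p)/2.7+[160-.3,20-.3],.11) for p in pts]
    dd=b-a; print(n,a.round(4),b.round(4),((a+b)/2).round(4),np.linalg.norm(dd).round(4),"yaw",np.arctan2(-dd[0],dd[1]).round(4))
```

```text
mask [302.39786924 197.80349976] 2975 [305.  189.5]
mask [308.10591881 149.6842041 ] 3285 [310.8 141.1]
mask [355.64772129 153.50057652] 2759 [358.  145.7]
bed [0.53721735 0.01400863 0.03980728 0.05181417] 0.025338740938203135
mask [308.10591881 149.6842041 ] 3285 [310.8 141.1]
mask [355.64772129 153.50057652] 2759 [358.  145.7]
bed [0.53693347 0.01404769 0.03953769 0.05181831] 0.01918233698155697
front [ 0.4738 -0.0957  0.11  ] [0.4642 0.1197 0.11  ] [0.469 0.012 0.11 ] 0.2156 yaw 0.0445
cedar [ 0.6034 -0.0992  0.11  ] [0.591  0.1358 0.11  ] [0.5972 0.0183 0.11  ] 0.2354 yaw 0.0527
```

Run:
```python
from h import *
lx,ly,a=.4648,.3195,-.183; q=down(np.pi/2+a)
move_gripper(.07)
goto((lx,ly,.16),q); movel((lx,ly,.075)); movel((lx,ly,.043),speed=.05)
print(read_tool_pos(),read_contact_force())
move_gripper(.01,25); print("gap",read_finger_gap(),read_grasp_force(),read_contact_force())
movel((lx,ly,.06),speed=.04); print("gap",read_finger_gap(),read_grasp_force(),read_contact_force(),read_wrist_torque())
movel((lx,ly,.22))
b=down(np.pi/2+.05)
goto((.537,.014,.22),b); print(read_tool_pos(),read_finger_gap(),read_contact_force(),read_time_s())
snap("side","s1");snap("scene","c1");snap("wrist","w6")
m=np.vstack([cv2.resize(cv2.imread("pics/s1.png")[90:260,220:440],(640,300)),cv2.imread("pics/w6.png")[100:400]]); cv2.imwrite("pics/m2.png",m)
```

```text
[0.46484517 0.31953669 0.04301209] [-0.69693241 -0.24751667  0.16794548]
gap 0.025908775843280135 24.999749064445496 [-0.60951839 -0.00325586  0.69203545]
gap 0.025753392382795753 24.99908834695816 [-0.40194644  0.64392245 -3.09139058] [0.02097398 0.02087141 0.0476309 ]
[0.53697754 0.01468564 0.21981508] 0.02589419984334915 [-0.08524633 -0.16659503 -2.76723014] 12.4417
```

View pics/m2.png

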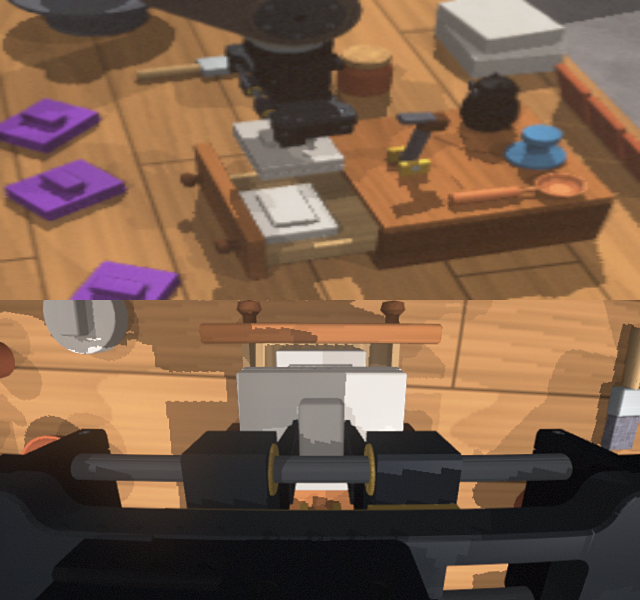

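The lid is held level over the bed (w6: front top edge from about (238,174) to (407,172)). I check its position in the hand against that edge, then lower it with a force watch.

Run:
```python
from h import *
c=wc("w6"); L,Rr=[onz(c,p,.203) for p in((238,173),(407,171))]; m=(L+Rr)/2; d=Rr-L
yaw=np.arctan2(-d[0],d[1]); print("held centre",(m+.04*np.array([np.cos(yaw),np.sin(yaw),0])).round(4),yaw.round(3),np.linalg.norm(d).round(4))
movel((.537,.014,.12),speed=.12); movel((.537,.014,.093),speed=.05)
pause(.2); f0=read_contact_force()[2]; z=.093; print("f0",f0)
while z>.0795:
    z-=.001; movel((.537,.014,z),speed=.03); f=read_contact_force()
    print(round(z,4),np.round(f,1))
    if f[2]-f0>4: break
snap("side","s2"); print(read_tool_pos(),read_time_s())
```

```text
held centre [0.5369 0.0163 0.203 ] 0.064 0.1018
f0 -1.979523835669569
0.092 [ 0.9 -0.2 -2.2]
0.091 [ 0.4  0.1 -2.8]
0.09 [-0.7 -0.2 -2.3]
0.089 [-0.2  0.1 -1.6]
0.088 [-0.1 -0.6 -2.9]
0.087 [ 0.4  0.3 -2.9]
0.086 [-0.2  0.6 -2.2]
0.085 [-0.4 -0.2 -2.6]
0.084 [ 0.8  0.  -2.8]
0.083 [ 0.4  0.2 -2. ]
0.082 [-0.4  0.4  9.6]
[0.53782098 0.01400528 0.08299047] 17.2667
```

Contact came at the expected seated height (TCP 0.083). Now I release, retreat and verify.

Run:
```python
from fit import *
movel((.537,.014,.083),speed=.03)
move_gripper(.05); print(read_contact_force())
movel((.537,.014,.13),speed=.1); movel((.537,.014,.30),speed=.25)
goto((.58,.03,.36),down(np.pi/2)); im=snap("wrist","w7")
goto((.57,-.05,.40),down(np.pi/2)); im2=snap("wrist","w8"); print(read_time_s())
B=np.array([.537,.014,.084])
V=[(wc(f),cv2.imread(f"pics/{f}.png"),proj(wc(f),B)[0]) for f in("w7","w8")]
print(fit(V,np.array([.537,.014,.04,.05]),LID))
cv2.imwrite("pics/w7c.png",cv2.resize(im[20:240,160:450],None,fx=2.7,fy=2.7,interpolation=3))
```

```text
[ 0.38576993 -0.04040603  0.8057759 ]
20.5667
mask [309.92824622 143.16149293] 3685 [310.5 141.9]
mask [361.34481988 148.46933614] 3077 [359.9 147.1]
(array([0.53682177, 0.01408505, 0.04050043, 0.0514904 ]), np.float64(0.01598017185764386))
```

View pics/w7c.png

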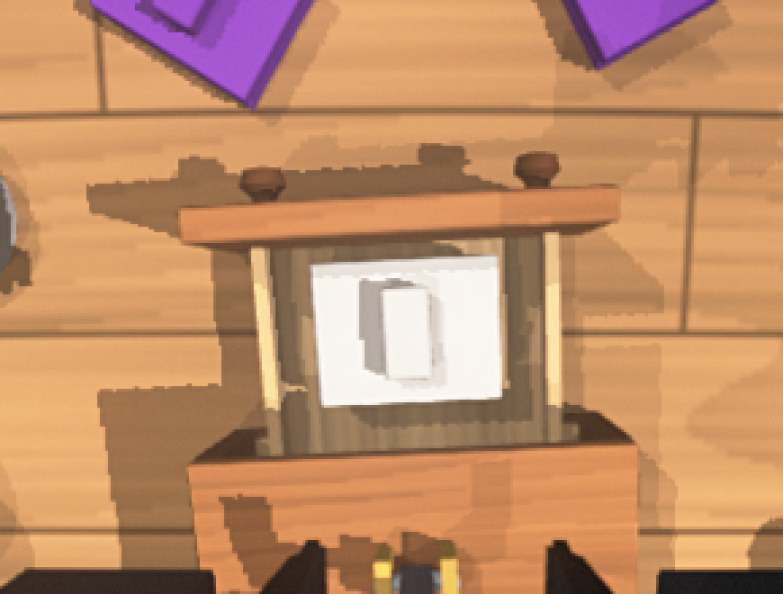

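Released and seated: the fit gives (0.5368, 0.0141, 0.0405, yaw 0.05), within 1 mm of the bed. Next, push the drawer with closed fingers.

Run:
```python
from h import *
yaw=.05; u=np.array([np.cos(yaw),np.sin(yaw),0]); F=np.array([.537,.014,0])-.07*u
q=down(np.pi/2+yaw); P=lambda s,z=.078: F+u*s+[0,0,z]
move_gripper(0.0,20)
goto(P(-.045,.24),q); movel(P(-.045),speed=.15); pause(.2); f0=np.array(read_contact_force()); print(f0.round(1))
movel(P(-.02),speed=.05)
s=-.02; log=[]
while s<.115:
    s+=.008 if s<.08 else .0015
    movel(P(s),speed=.06); f=-(np.array(read_contact_force())-f0)@u; log.append((round(s,4),round(f,1)))
    if f>9: break
print(log); print(read_tool_pos(),read_time_s())
pause(.3); snap("side","s3")
movel(P(s-.05),speed=.1); movel(P(s-.05,.25),speed=.25)
goto((.50,.02,.36),down(np.pi/2)); im=snap("wrist","w9"); side=snap("side","s4"); print(read_time_s())
m=np.vstack([cv2.resize(side[90:240,260:440],(640,420),interpolation=3)[:300],im[80:300]]); cv2.imwrite("pics/m3.png",np.vstack([cv2.resize(side[100:250,280:440],(480,450),interpolation=3)[:, :480]]))
cv2.imwrite("pics/m3.png",np.hstack([cv2.resize(side[100:250,290:440],(400,400),interpolation=3),cv2.resize(im[60:260,210:410],(400,400),interpolation=3)]))
```

```text
[-0.2  0.7 -0.2]
[(-0.012, np.float64(-0.7)), (-0.004, np.float64(-0.2)), (0.004, np.float64(-0.2)), (0.012, np.float64(0.1)), (0.02, np.float64(-1.2)), (0.028, np.float64(0.1)), (0.036, np.float64(-0.0)), (0.044, np.float64(0.1)), (0.052, np.float64(-0.3)), (0.06, np.float64(0.3)), (0.068, np.float64(-0.3)), (0.076, np.float64(0.7)), (0.084, np.float64(-0.2)), (0.0855, np.float64(0.0)), (0.087, np.float64(-0.5)), (0.0885, np.float64(0.3)), (0.09, np.float64(-0.2)), (0.0915, np.float64(-0.0)), (0.093, np.float64(-0.3)), (0.0945, np.float64(-0.1)), (0.096, np.float64(0.7)), (0.0975, np.float64(-0.0)), (0.099, np.float64(-0.2)), (0.1005, np.float64(1.4)), (0.102, np.float64(10.2))]
[0.56736358 0.01554986 0.07796778] 31.1833
33.65
```

View pics/m3.png

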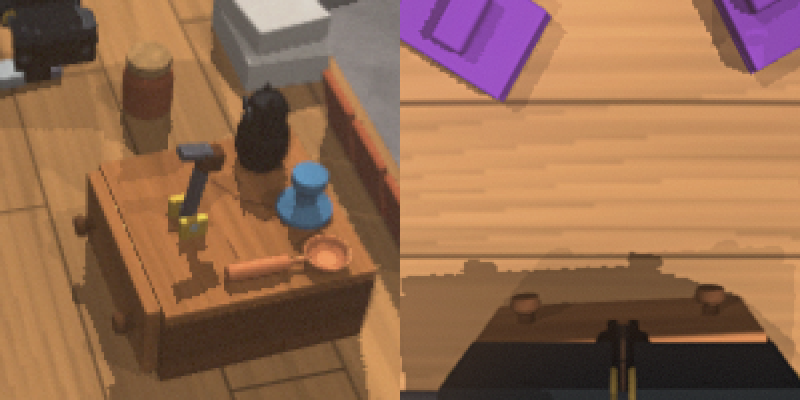

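The drawer is shut: it stopped with 10 N at the expected 112 mm. The clamp arm is still upright and the owl and candleholder are in place. Now I sweep the clamp forward from behind its grip block, checking owl clearance first.

Run:
```python
from h import *
s,d=cam("scene"),cam("side")
print("owl head",tri((s,(308,226)),(d,(390,135))).round(3))
yaw=.05; u=np.array([np.cos(yaw),np.sin(yaw),0]); H=np.array([.537,.014,.126])+.125*u
print("H",H.round(4)); q=down(np.pi/2+yaw); r=.084
def T(a,off=0):
    n=np.array([np.sin(a),np.cos(a)]); c=r*np.array([-np.cos(a),np.sin(a)])+(.019+off)*n
    return H+u*(c[0]+.010)+[0,0,c[1]+.014]
A=T(1.87,.012); up=A+[0,0,.12]
goto(up,q); movel(A,speed=.12); pause(.2); f0=np.array(read_contact_force()); print("start",A.round(3),f0.round(1))
log=[]
for a in np.arange(1.85,.04,-.12):
    movel(T(a),speed=.08); f=np.array(read_contact_force())-f0; log.append((round(a,2),*f.round(1)))
    if np.linalg.norm(f)>25: print("ABORT"); break
else:
    z0=T(0); 
    for dz in np.arange(.002,-.0061,-.001):
        movel(z0+[0,0,dz],speed=.04); f=np.array(read_contact_force())-f0; log.append((round(dz,3),*f.round(1)))
        if f[2]>10: break
for l in log: print(*map(float,l))
print(read_tool_pos(),read_time_s()); snap("side","s5")
```

```text
owl head [0.776 0.102 0.208]
H [0.6618 0.0202 0.126 ]
start [0.726 0.023 0.211] [ 0.4 -0.6 -0.5]
1.85 -0.4 0.8 0.2
1.73 -0.5 0.5 0.2
1.61 -0.0 -0.3 0.6
1.49 -1.1 0.7 1.2
1.37 -0.1 0.6 0.7
1.25 -0.7 0.6 0.9
1.13 -0.7 0.9 0.9
1.01 -0.3 0.4 0.4
0.89 0.0 0.0 0.5
0.77 -1.1 1.1 1.0
0.65 -0.1 1.4 1.0
0.53 -0.1 0.5 0.0
0.41 -0.3 -0.0 1.1
0.29 0.0 0.0 0.2
0.17 0.6 0.3 0.8
0.05 -0.5 0.9 -0.1
0.002 -0.7 0.9 1.3
0.001 -0.3 0.4 0.8
0.0 -2.0 0.5 4.1
-0.001 -4.4 0.2 13.2
[0.58805285 0.01655498 0.15910442] 41.3583
```

Firm contact came at exactly the fully-down height. I back away and check.

Run:
```python
from h import *
p=np.array(read_tool_pos()); movel(p+[0,0,.04],speed=.08); movel(p+[0,0,.2],speed=.25)
goto((.45,.30,.35),down(np.pi/2)); pause(.2)
a=snap("side","s6"); b=snap("scene","c6"); print(read_time_s())
cv2.imwrite("pics/m4.png",np.hstack([cv2.resize(a[100:250,290:440],(400,400),interpolation=3),cv2.resize(b[170:300,230:360],(400,400),interpolation=3)]))
```

```text
44.3667
```

View pics/m4.png

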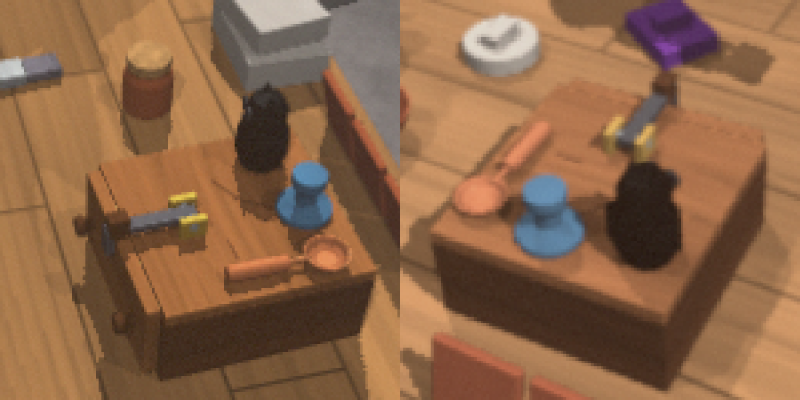

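The clamp lies level with its nose over the drawer front, the drawer is shut, and the visible bystanders haven't moved. I hand it in.

```bash
python3 -c "
from station import *
print(job_done())"
```

```text
the job is handed in; nothing more can be done
None
```

The mold is closed, the drawer is fully shut and the clamp arm is folded down; I handed the job in at about 44 s, with no verdict returned.

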